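# Hang the ticket holder on the rail and slide it to the pointed stud

## Robot

A 6-joint arm with a two-finger parallel gripper is mounted at the origin on the work surface; the furniture and walls round the work are solid. World frame = base frame: x ahead of the robot, y to its left, z up, the work surface at z = 0. Lengths are in m, angles in degrees, forces in N, time in s.
With the tool pointing down it reaches from about 0.3 to 0.75 m from the base axis. Payload 8.5 kg.
Tool frame: the origin (TCP) lies at the very end of the fingers, on their centre line; the grasp point (between the pads) lies 19 mm behind it (env.grip_depth is the z of the grasp point in the tool frame, in m); z points along the fingers, y is the direction in which the jaws open and shut (so a half turn about z gives the same grasp; the last joint's range is limited). The gripper opens to 85 mm and grips with 20 to 120 N. Pads are 22 mm wide; open, the fingers measure 114 mm over their backs; the gripper's body (76 mm by 85 mm) begins 54 mm behind the grasp point. The pads swing forward as they close: fully open they stand 13 mm farther back than shut.
Start: joints at [-80.403, 21.807, 74.336, -0, 83.858, -12.336], TCP at [0.205, -0.51, 0.231] pointing down, gripper open.
Joint ranges: [-178.18, 178.18], [-50.72, 133.34], [12.68, 142.11], [-81.47, 261.47], [9.98, 163.14], [-165.26, 165.26]. Speed limits (degrees/s): [136.94, 136.94, 180, 180, 180, 180].

## Interface

Orientations are given as a 3x3 rotation matrix whose columns are the frame's x, y, z axes.
In Python, from rig import env gives the robot as it stands.
- The arm moves only by the tool apply_moves, never from a script. Its argument "plan" is a list of rows, each an object of numbers: "tx", "ty", "tz": the shift along the world's x, y, z in mm; "rx", "ry", "rz": the turn, a rotation vector about the world's x, y, z in rad; "jaw": the opening, from -1 (shut) to 1 (fully open). A call has 1 to 12 rows; each row is the pose to reach, as a shift and turn from the pose measured when the call began; what a row does not reach only later rows make up. A row lasts 1/10 s, in which the tool goes at most 50 mm and 8.59 degrees, less where a joint would pass 70% of its speed; a pose out of reach is approached as far as the arm can. A call with a gripper value outside its range is refused whole. The fingers move at their own pace and stop on an object; "grip_force" is the grip in N (left out, the last holds). Time passes only in rows, so rows that repeat a pose let the fingers close. It gives the time, the measured TCP pose, the force and the opening at its end, in the units of the state.
- env.observe(): the state, without advancing time (a new reading comes with each control period).
- env.get_image(name): name is "scene" or "top" or "wrist"; returns a dict with "image" (400x640x3 uint8, red, green, blue), "intrinsics" (3x3 intrinsics, pixels), "world_from_camera" (4x4, takes a point from camera to world coordinates). Camera axes: x right, y up, looking along -z (the intrinsics and any distortion apply to the point x, -y, -z); pixel columns grow to the right and rows downward; lengths in m; the calibration is good to about 2 mm. A picture is of the moment at which its call begins. There is no depth.
- env.close_job(): hands the job in, once; it reports no verdict.
The state is a dict: "time_s": time; "q": joint angles; "qvel": joint speeds; "joint_efforts": joint torques, N m; "position": TCP position; "tool_rot": TCP orientation; "ft_force": force on the tool from outside, world axes, zero at the start; "wrist_torque": the same for the moment, N m; "grip_width": finger opening in m.
Only numpy, scipy, OpenCV 4.12 (cv2) and the standard library are available. Lean on these libraries where they do the work, as an engineer would, in place of code of your own. Each camera call takes 0.05 s, during which the arm holds its last target.

## Task

Hang the ticket holder on the rail by both its hooks, at the end of the rail where the low flat block stands. Then slide it along the rail, never lifting it over the rail close to the pointed stud, until its middle is in line with the pointed stud, and let go so that it hangs still on its own. Leave the other things on the table where they are.

Things in the scene. Friction and masses are not known exactly. Their poses are not given: they have to be found in the camera images.
- holder_center (a point): Ticket holder, loose, about 0.3 kg, 194 mm tall: slim open-topped steel box (44 mm along its x, 110 along y, 70 tall, pale blank card on its -x face) with two hooks and a grip plate above. It starts standing on the table, -x face roughly to the robot. This point is half-way up, 98 mm above its underside, on the box's middle line; z up.
- holder_grip (a point): Where to grasp it: in the upright grey grip plate on top, 78 mm above holder_center, same axes. The plate is 14 mm thick along x, 50 mm wide along y, and reaches from 28 mm below this point to 18 mm above it. Pinch it across x from above. The hooks' top is 28 mm below this point.
- holder_seat (a point): On the holder, 34 mm above holder_center, midway between the hooks, same axes: the rail's axis passes here, along y, when it hangs. The hooks (8 mm bar, at y = +-42 mm) rise from the box's -x face, bend over and come down on the +x side, 28 mm wide inside; they centre themselves on the rail. Tips end 22 mm below this point, the box's top edge is 60 mm below: the hooks open to +x there.
- rail_mid (a point): Middle of the rail's axis, 215 mm above the table. The rail is a fixed horizontal bent steel tube, 16 mm thick, straight for +-192 mm along this frame's y, then bending down into posts at y = +-210 mm, on dark feet (90 mm deep) joined by a base strip 70 mm deep and 8 mm thick. x is level, across the rail, away from the robot; z up.
- pointer_top (a point): Tip of the pointed stud, a dark steel cone 34 mm across and 60 mm tall fixed on the base strip: 68 mm above the table, 18 mm to the near side of the rail's axis and 60 to 105 mm to the left or the right of the rail's middle; same axes as rail_mid. The mark to slide to: the holder's middle shall come to the same place along the rail (its y). The hanging holder's underside clears it by 15 mm.
- flat_stud_top (a point): Middle of the top of the flat block, dark steel, 32 mm deep, 50 mm along the rail, 20 mm tall: 28 mm above the table, 18 mm to the near side of the rail's axis, on the base strip at the other end of the rail, 60 to 105 mm from the rail's middle; same axes. Marks the end where the holder is hooked on.
- sealed_can_1: Bystander: closed can, 71 mm across, 107 mm tall; origin under its centre.
- weight_1: Bystander: check weight, 38 mm across, 61 mm tall; origin under its centre.
- holder: The ticket holder as a whole: origin at the middle of its underside, 98 mm below holder_center, same axes. To hook on: with holder_seat about 41 mm above the rail's axis (rail 11 mm clear of hook tips and of box), bring it from the near side level towards +x until holder_seat is over the rail, then lower 41 mm.
- rail_stand: The rail with its feet and base strip, fixed: origin on the table under the rail's middle, same axes as rail_mid.
Things that resemble listed ones, but are neither listed nor needed, are in the scene too. Of the things shaped like the holder, the bare steel one is meant.

How it is judged (in metres and radians):
On the way:
1. the holder's hooks are over the rail on the flat block's side, at least 80 mm along the rail from the pointed stud (x of holder_seat in the frame of rail_mid between -0.012 and 0.012 m and z of holder_seat in the frame of rail_mid between -0.01 and 0.01 m and y of holder_seat in the frame of rail_mid between -0.15 and 0.15 m and angle between the y axis of holder_seat and the y axis of rail_mid, either way round below 0.12 rad and (y of holder_seat in the frame of pointer_top above 0.08 m or y of holder_seat in the frame of pointer_top below -0.08 m)), for 0.2 s.
At the end, for the whole second after the job is handed in: The holder hangs at rest on the rail by both hooks (within 6 mm of its seat in height, 8 mm across the rail, upright within 0.15 rad), its middle within 12 mm of the pointed stud along the rail (x of holder_seat in the frame of rail_mid between -0.008 and 0.008 m and z of holder_seat in the frame of rail_mid between -0.006 and 0.006 m and y of holder_seat in the frame of pointer_top between -0.012 and 0.012 m and angle between the y axis of holder_seat and the y axis of rail_mid, either way round below 0.1 rad and angle between holder_seat's own z axis and vertical below 0.15 rad and contact force between holder and rail_stand above 0.8 N and linear speed of holder below 0.02 m/s and angular speed of holder below 0.2 rad/s); the robot touches nothing.
It fails at once if the holder is lifted over the rail within 50 mm (along the rail) of the pointed stud: it must come there along the rail, hooked on (y of holder_seat in the frame of pointer_top between -0.05 and 0.05 m and x of holder_seat in the frame of rail_mid between -0.055 and 0.055 m and z of holder_seat in the frame of rail_mid above 0.018 m).
It fails at once if a listed bystander is moved by more than 30 mm (distance of any of sealed_can_1, weight_1 from where it was at the start of the episode above 0.03 m).
It also fails if it takes over 51 s, if anything falls off the work surface, if the arm or the gripper's body presses on something with over 40 N, if the wrist force passes 120 N, or if a joint passes its speed limit or range.

## Working session

There is one attempt and no reset: what is moved stays moved. The work goes in short steps, Python scripts to look and compute and a tool call to move; the robot and the scene stay as the last step left them, time stands still between calls to the robot, and variables do not carry over. Pictures are saved under pics/ and viewed, and the job is handed in when it is done.

Besides the shell and the picture viewer there is one more tool, called after ">>>" as name(argument=value, ...), one argument or row to a line, values as JSON. apply_moves: Moves the arm, as the interface text tells. Its arguments: {"type":"object","properties":{"plan":{"type":"array","items":{"type":"object","properties":{"tx":{"type":"number"},"ty":{"type":"number"},"tz":{"type":"number"},"rx":{"type":"number"},"ry":{"type":"number"},"rz":{"type":"number"},"jaw":{"type":"number"}}}},"grip_force":{"type":"number"}},"required":["plan"]}

```bash
mkdir -p pics; ls; python3 - <<'E'
from rig import env
import cv2,numpy as np,pickle
d={}
for n in ("scene","top","wrist"):
    r=env.get_image(n); d[n]=r
    cv2.imwrite(f"pics/{n}0.png",r["image"][:,:,::-1]); print(n,np.round(r["intrinsics"],1).tolist(),np.round(r["world_from_camera"],3).tolist(), [k for k in r])
pickle.dump(d,open("cam0.pkl","wb"))
o=env.observe();print(o["time_s"],o["position"],o["tool_rot"],o["grip_width"],env.grip_depth)
E
```

```text
pics
scene [[513.0, 0.0, 329.6], [0.0, 513.0, 203.9], [0.0, 0.0, 1.0]] [[0.477, 0.364, -0.8, -0.445], [-0.879, 0.174, -0.445, -0.369], [-0.023, 0.915, 0.403, 0.606], [0.0, 0.0, 0.0, 1.0]] ['image', 'intrinsics', 'world_from_camera']
top [[440.1, 0.0, 323.2], [0.0, 440.1, 191.7], [0.0, 0.0, 1.0]] [[-0.01, 0.982, -0.191, 0.22], [-1.0, -0.01, 0.003, 0.126], [0.001, 0.191, 0.982, 1.338], [0.0, 0.0, 0.0, 1.0]] ['image', 'intrinsics', 'world_from_camera']
wrist [[304.2, 0.0, 319.7], [0.0, 304.2, 197.0], [0.0, 0.0, 1.0]] [[0.374, 0.89, 0.262, 0.272], [-0.927, 0.36, 0.104, -0.482], [-0.001, -0.282, 0.959, 0.373], [0.0, 0.0, 0.0, 1.0]] ['image', 'intrinsics', 'world_from_camera']
0.15 [ 0.20539388 -0.50996291  0.23086517] [[ 9.27633726e-01  3.73491148e-01 -1.80817143e-04]
 [ 3.73491111e-01 -9.27633097e-01  1.10767104e-03]
 [ 2.45973364e-04 -1.09504661e-03 -9.99999370e-01]] 0.08501939650848933 -0.0187
```

View pics/scene0.png

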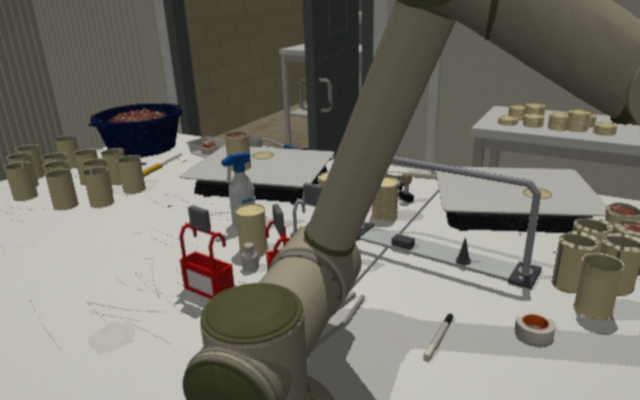

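View pics/top0.png

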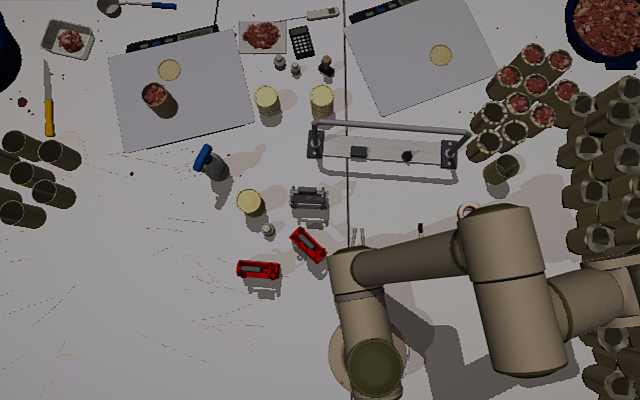

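View pics/wrist0.png

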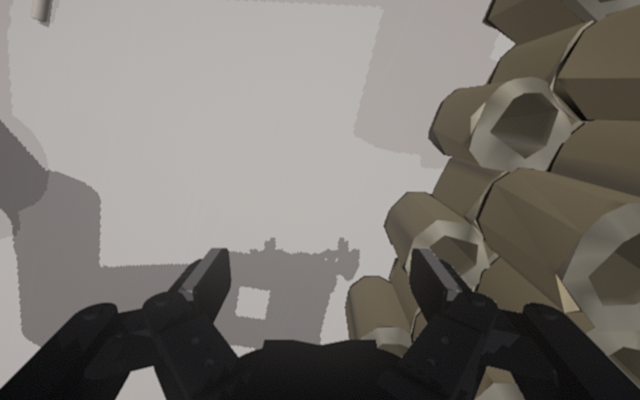

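The top view shows the steel holder at about (309,196), two red decoys at (308,244) and (258,269), and the rail at (315..465, 125..135). The flat block is at (358,152) and the cone at (407,156). I'll zoom in next.

```bash
cat > h.py <<'E'
import numpy as np,cv2
def ray(r,u,v):
    K=r["intrinsics"];T=np.array(r["world_from_camera"])
    x=(u-K[0,2])/K[0,0];y=(v-K[1,2])/K[1,1]
    return T[:3,3],T[:3,:3]@np.array([x,-y,-1])
def atz(r,u,v,z):
    o,d=ray(r,u,v);return o+d*(z-o[2])/d[2]
def proj(r,p):
    T=np.array(r["world_from_camera"]);K=r["intrinsics"]
    p=np.atleast_2d(p);c=(p-T[:3,3])@T[:3,:3]
    return np.c_[K[0,2]+K[0,0]*c[:,0]/-c[:,2],K[1,2]+K[1,1]*-c[:,1]/-c[:,2]]
def zoom(r,u0,v0,w,h,s,fn,pts=None):
    im=cv2.resize(r["image"][v0:v0+h,u0:u0+w,::-1],None,fx=s,fy=s,interpolation=cv2.INTER_CUBIC)
    if pts is not None:
        for q in proj(r,pts): cv2.circle(im,(int((q[0]-u0+.5)*s),int((q[1]-v0+.5)*s)),3,(0,255,0),1)
    cv2.imwrite(fn,im)
E
python3 - <<'E'
import pickle;from h import *
d=pickle.load(open("cam0.pkl","rb"))
zoom(d["top"],280,100,200,120,4,"pics/topz.png")
t=d["top"]
for n,u,v,z in [("railL",316,123,.215),("railR",468,133,.215),("footL",315,145,.012),("footR",449,154,.012),("flat",358,152,.028),("cone",407,156,.068),("holdertop",309,190,.194)]:
    print(n,np.round(atz(t,u,v,z),4))
E
```

```text
railL [0.6263 0.1399 0.215 ]
railR [ 0.5942 -0.2658  0.215 ]
footL [0.6273 0.1461 0.012 ]
footR [ 0.5939 -0.2722  0.012 ]
flat [0.5986 0.0132 0.028 ]
cone [ 0.5732 -0.1294  0.068 ]
holdertop [0.4475 0.16   0.194 ]
```

View pics/topz.png

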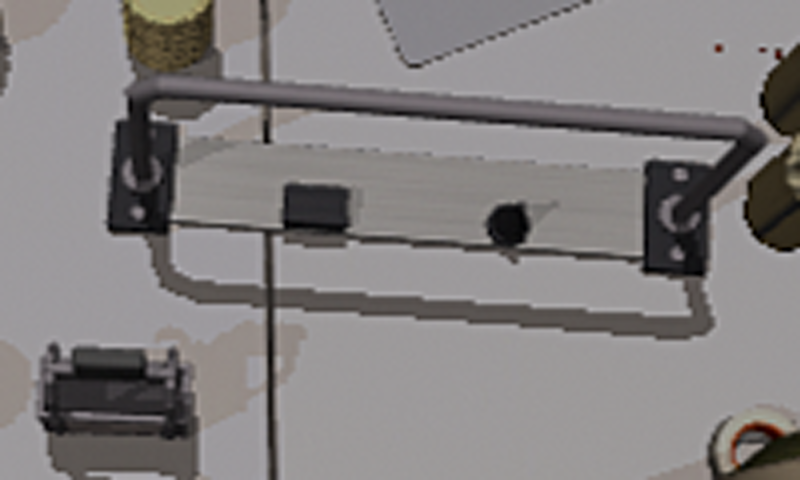

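```bash
cat >> h.py <<'E'
def T2(x,y,yaw,P):
    c,s=np.cos(yaw),np.sin(yaw);P=np.array(P,float)
    return np.c_[x+c*P[:,0]-s*P[:,1],y+s*P[:,0]+c*P[:,1],P[:,2]]
def rail_pts(x,y,yaw):
    P=[(0,t,.215) for t in np.linspace(-.19,.19,20)]
    P+=[(sx*.045,sy,z) for sx in(-1,1) for sy in(-.21,.21) for z in(0.012,)]
    P+=[(sx*.035,t,.008) for sx in(-1,1) for t in np.linspace(-.15,.15,7)]
    return T2(x,y,yaw,P)
def hold_pts(x,y,yaw):
    P=[(sx*.007,sy*.025,z) for sx in(-1,1) for sy in(-1,1) for z in(.194,)]
    P+=[(sx*.022,sy*.055,z) for sx in(-1,1) for sy in(-1,1) for z in(0.001,.072)]
    P+=[(sx*.018,sy*.042,.132) for sx in(-1,1) for sy in(-1,1)]
    P+=[(0,sy*.042,.150) for sy in(-1,1)]
    return T2(x,y,yaw,P)
E
python3 - <<'E'
import pickle;from h import *
from scipy.optimize import least_squares
d=pickle.load(open("cam0.pkl","rb"));t=d["top"]
z=lambda a:np.array(a)/4+[280-.5+.0,100-.5]
obs=z([(143.5,177.5),(676,217.5),(200,91.5),(700,125.5)])
def f(p):
    q=proj(t,T2(*p,[(0,.21,.012),(0,-.21,.012)]))-obs[:2]
    l=proj(t,T2(*p,[(0,.19,.215),(0,-.19,.215)]))
    n=np.array([-(l[1]-l[0])[1],(l[1]-l[0])[0]]);n/=np.linalg.norm(n)
    return np.r_[q.ravel(),(obs[2:]-l[0])@n]
s=least_squares(f,[.61,-.06,-.08]);print(s.x,s.fun)
R=s.x
# holder: grip top rect centre & corners
ob=z([(75,348),(147,348),(75,375),(147,375)]) 
def g(p): return (proj(t,T2(*p,[(.007,.025,.194),(.007,-.025,.194),(-.007,.025,.194),(-.007,-.025,.194)]))-ob).ravel()
s=least_squares(g,[.45,.16,0]);print(s.x,s.fun);H=s.x
for n,u,v,zz in [("flat",(284+350)/2,(184+213)/2,.028),("cone",508,222,.068)]:
    p=atz(t,*z((u,v)),zz)-[R[0],R[1],0]; c,sn=np.cos(R[2]),np.sin(R[2]); print(n,c*p[0]+sn*p[1],-sn*p[0]+c*p[1])
zoom(t,280,100,200,120,4,"pics/topz1.png",np.r_[rail_pts(*R),hold_pts(*H)])
zoom(d["scene"],240,100,320,200,2.5,"pics/scz1.png",np.r_[rail_pts(*R),hold_pts(*H)])
E
```

```text
[ 0.61350826 -0.06296446 -0.08493073] [-0.44313431 -0.09906262  0.47824439 -0.43968416 -0.01168394 -0.43136782]
[ 0.44789956  0.16466134 -0.00994692] [-0.40231278  0.78718238  0.43697056  0.78323556 -0.45852439 -0.78314307
  0.4239858  -0.78726221]
flat -0.011953076373095266 0.07289912244775879
cone -0.03157893027964394 -0.06804764287415575
```

View pics/topz1.png

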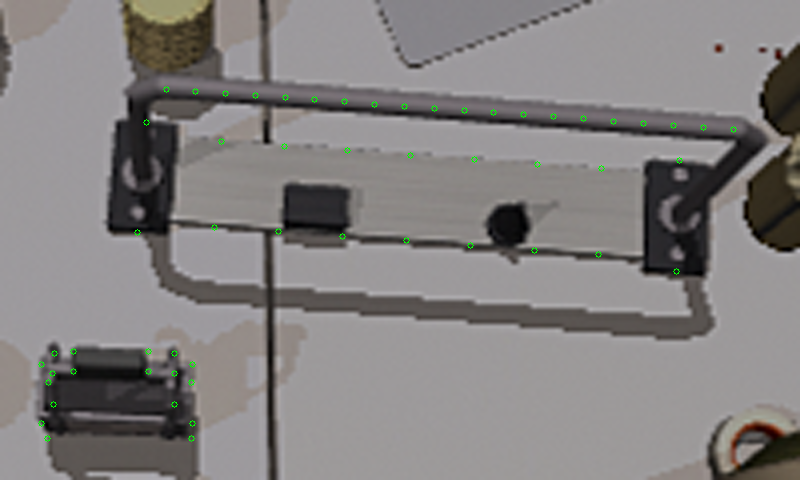

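View pics/scz1.png

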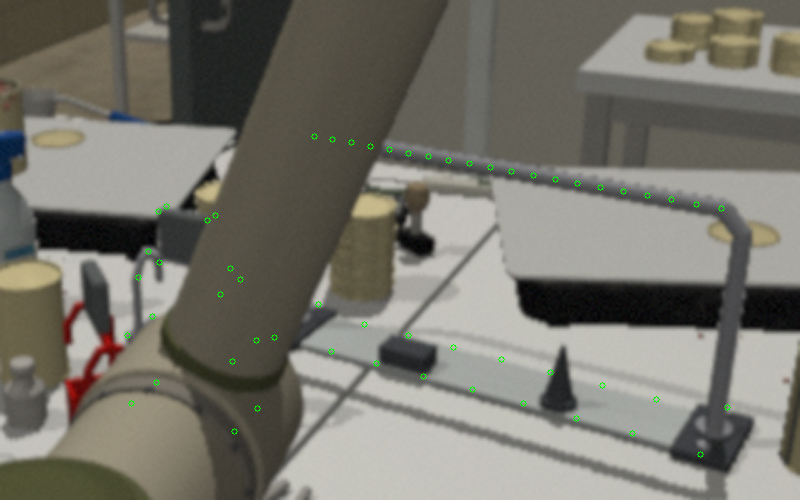

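>>> apply_moves(
  plan=[
    {"tz": 40},
    {"tz": 80, "ty": 30},
    {"tx": 243, "ty": 675, "tz": 100, "rz": 1.18, "jaw": 1},
    {"tx": 243, "ty": 675, "tz": 100, "rz": 1.18},
    {"tx": 243, "ty": 675, "tz": 100, "rz": 1.18},
    {"tx": 243, "ty": 675, "tz": 100, "rz": 1.18},
    {"tx": 243, "ty": 675, "tz": 100, "rz": 1.18},
    {"tx": 243, "ty": 675, "tz": 100, "rz": 1.18},
    {"tx": 243, "ty": 675, "tz": 100, "rz": 1.18},
    {"tx": 243, "ty": 675, "tz": 100, "rz": 1.18},
    {"tx": 243, "ty": 675, "tz": 100, "rz": 1.18},
    {"tx": 243, "ty": 675, "tz": 100, "rz": 1.18},
  ],
)

```text
validation failed for argument at $.pl...
```

>>> apply_moves(
  plan=[
    {"tx": 0, "ty": 0, "tz": 40, "rx": 0, "ry": 0, "rz": 0, "jaw": 1},
    {"tx": 0, "ty": 30, "tz": 80, "rx": 0, "ry": 0, "rz": 0, "jaw": 1},
    {"tx": 243, "ty": 675, "tz": 100, "rx": 0, "ry": 0, "rz": 1.18, "jaw": 1},
    {"tx": 243, "ty": 675, "tz": 100, "rx": 0, "ry": 0, "rz": 1.18, "jaw": 1},
    {"tx": 243, "ty": 675, "tz": 100, "rx": 0, "ry": 0, "rz": 1.18, "jaw": 1},
    {"tx": 243, "ty": 675, "tz": 100, "rx": 0, "ry": 0, "rz": 1.18, "jaw": 1},
    {"tx": 243, "ty": 675, "tz": 100, "rx": 0, "ry": 0, "rz": 1.18, "jaw": 1},
    {"tx": 243, "ty": 675, "tz": 100, "rx": 0, "ry": 0, "rz": 1.18, "jaw": 1},
    {"tx": 243, "ty": 675, "tz": 100, "rx": 0, "ry": 0, "rz": 1.18, "jaw": 1},
    {"tx": 243, "ty": 675, "tz": 100, "rx": 0, "ry": 0, "rz": 1.18, "jaw": 1},
  ],
)

```text
time_s: 1.15
position: [0.3464, -0.1038, 0.3226]
tool_rot: [[0.003, 1.0, -0.001], [1.0, -0.003, 0.0], [0.0, -0.001, -1.0]]
ft_force: [0.6, -0.9, 0.6]
grip_width: 0.0856
```

>>> apply_moves(
  plan=[
    {"tx": 102, "ty": 268, "tz": -10, "rx": 0, "ry": 0, "rz": -0.01, "jaw": 1},
    {"tx": 102, "ty": 268, "tz": -10, "rx": 0, "ry": 0, "rz": -0.01, "jaw": 1},
    {"tx": 102, "ty": 268, "tz": -10, "rx": 0, "ry": 0, "rz": -0.01, "jaw": 1},
    {"tx": 102, "ty": 268, "tz": -10, "rx": 0, "ry": 0, "rz": -0.01, "jaw": 1},
    {"tx": 102, "ty": 268, "tz": -10, "rx": 0, "ry": 0, "rz": -0.01, "jaw": 1},
    {"tx": 102, "ty": 268, "tz": -10, "rx": 0, "ry": 0, "rz": -0.01, "jaw": 1},
    {"tx": 102, "ty": 268, "tz": -10, "rx": 0, "ry": 0, "rz": -0.01, "jaw": 1},
    {"tx": 102, "ty": 268, "tz": -10, "rx": 0, "ry": 0, "rz": -0.01, "jaw": 1},
  ],
)

```text
time_s: 1.95
position: [0.4482, 0.1646, 0.3121]
tool_rot: [[0.011, 1.0, -0.002], [1.0, -0.011, -0.0], [-0.0, -0.002, -1.0]]
ft_force: [-0.6, 0.2, 0.1]
grip_width: 0.0856
```

```bash
python3 - <<'E'
from rig import env
import pickle;from h import *
d={n:env.get_image(n) for n in("wrist","scene","top")};pickle.dump(d,open("cam1.pkl","wb"))
o=env.observe();print(o["time_s"],o["position"],o["q"])
R=(.6135,-.063,-.085);H=(.4479,.1647,-.01)
pts=np.r_[rail_pts(*R),hold_pts(*H)]
zoom(d["wrist"],0,0,640,400,1.25,"pics/w1.png",pts)
zoom(d["scene"],160,130,320,200,2.5,"pics/s1.png",pts)
E
```

```text
2.1 [0.4481876  0.16321601 0.31273931] [5.74865698e+00 1.15063681e+01 7.57622946e+01 5.74521612e-04
 9.27684151e+01 6.56116002e+00]
```

View pics/w1.png

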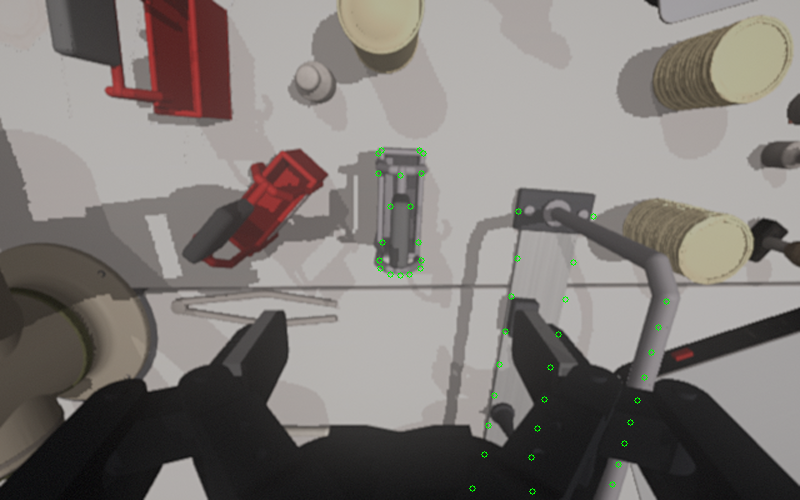

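View pics/s1.png

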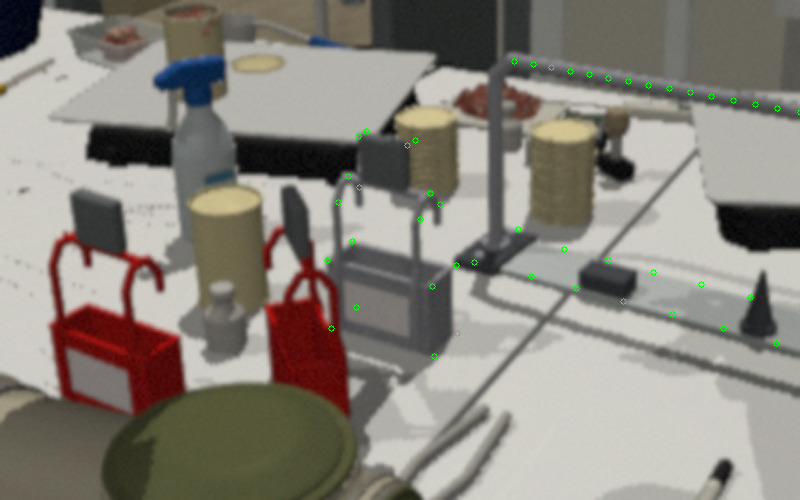

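>>> apply_moves(
  plan=[
    {"tx": 0, "ty": 4, "tz": -40, "rx": 0, "ry": 0, "rz": 0, "jaw": 1},
    {"tx": 0, "ty": 4, "tz": -80, "rx": 0, "ry": 0, "rz": 0, "jaw": 1},
    {"tx": 0, "ty": 4, "tz": -120, "rx": 0, "ry": 0, "rz": 0, "jaw": 1},
    {"tx": 0, "ty": 4, "tz": -145, "rx": 0, "ry": 0, "rz": 0, "jaw": 1},
    {"tx": 0, "ty": 4, "tz": -155, "rx": 0, "ry": 0, "rz": 0, "jaw": 1},
    {"tx": 0, "ty": 4, "tz": -155, "rx": 0, "ry": 0, "rz": 0, "jaw": 1},
  ],
)

```text
time_s: 2.7
position: [0.4481, 0.1665, 0.1575]
tool_rot: [[0.015, 1.0, -0.002], [1.0, -0.015, -0.0], [-0.0, -0.002, -1.0]]
ft_force: [1.1, -0.4, 0.4]
grip_width: 0.0853
```

```bash
python3 - <<'E'
from rig import env
import pickle;from h import *
d={n:env.get_image(n) for n in("scene","top")}
o=env.observe();print(o["time_s"],o["position"],o["ft_force"])
zoom(d["scene"],160,130,320,200,2.5,"pics/s2.png")
zoom(d["top"],240,100,160,150,4,"pics/t2.png")
E
```

```text
2.8 [0.44893696 0.16690761 0.1590813 ] [ 0.55431991  0.64295745 -0.33125445]
```

View pics/s2.png

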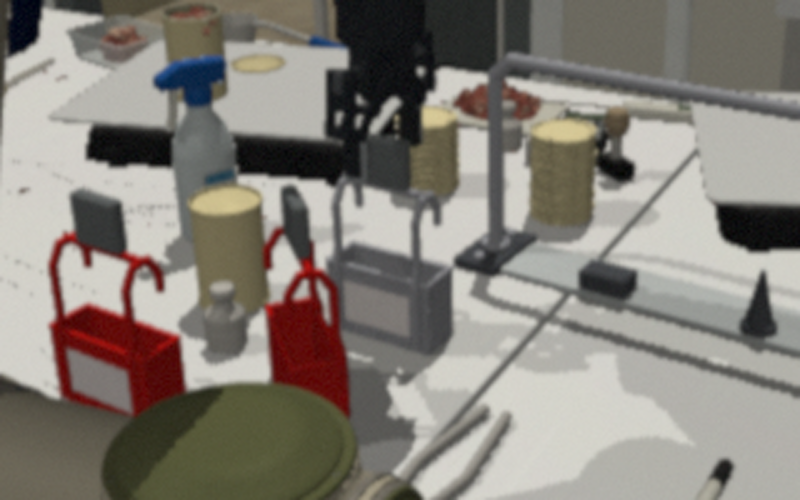

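View pics/t2.png

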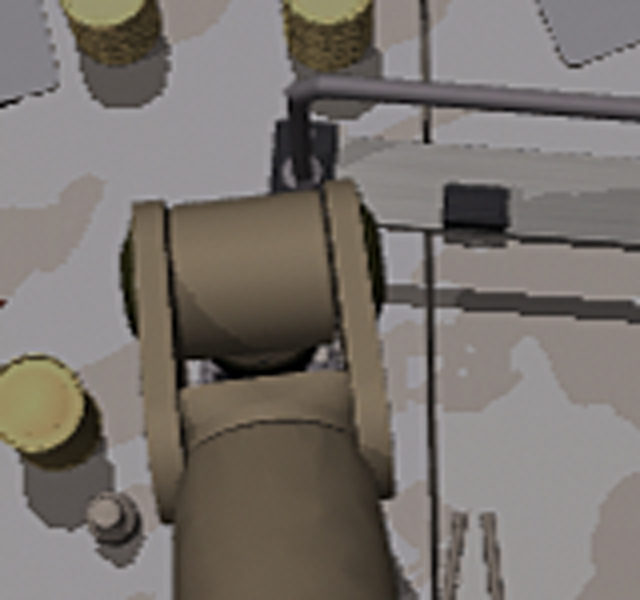

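The fingers straddle the plate at about (385,155) in the zoomed scene view, so I'll close the jaws.

>>> apply_moves(
  plan=[
    {"tx": 0, "ty": 0, "tz": 0, "rx": 0, "ry": 0, "rz": 0, "jaw": -1},
    {"tx": 0, "ty": 0, "tz": 0, "rx": 0, "ry": 0, "rz": 0, "jaw": -1},
    {"tx": 0, "ty": 0, "tz": 0, "rx": 0, "ry": 0, "rz": 0, "jaw": -1},
    {"tx": 0, "ty": 0, "tz": 0, "rx": 0, "ry": 0, "rz": 0, "jaw": -1},
    {"tx": 0, "ty": 0, "tz": 0, "rx": 0, "ry": 0, "rz": 0, "jaw": -1},
    {"tx": 0, "ty": 0, "tz": 0, "rx": 0, "ry": 0, "rz": 0, "jaw": -1},
    {"tx": 0, "ty": 0, "tz": 0, "rx": 0, "ry": 0, "rz": 0, "jaw": -1},
    {"tx": 0, "ty": 0, "tz": 0, "rx": 0, "ry": 0, "rz": 0, "jaw": -1},
  ],
  grip_force=60,
)

```text
time_s: 3.6
position: [0.449, 0.1669, 0.1592]
tool_rot: [[0.015, 1.0, 0.002], [1.0, -0.015, 0.0], [0.0, 0.002, -1.0]]
ft_force: [-0.1, -1.0, 3.0]
grip_width: 0.0134
```

>>> apply_moves(
  plan=[
    {"tx": 0, "ty": 0, "tz": 30, "rx": 0, "ry": 0, "rz": 0, "jaw": -1},
    {"tx": 0, "ty": 0, "tz": 65, "rx": 0, "ry": 0, "rz": 0, "jaw": -1},
    {"tx": 0, "ty": 0, "tz": 100, "rx": 0, "ry": 0, "rz": 0, "jaw": -1},
    {"tx": 10, "ty": -20, "tz": 125, "rx": 0, "ry": 0, "rz": 0, "jaw": -1},
    {"tx": 25, "ty": -55, "tz": 125, "rx": 0, "ry": 0, "rz": -0.02, "jaw": -1},
    {"tx": 40, "ty": -90, "tz": 125, "rx": 0, "ry": 0, "rz": -0.04, "jaw": -1},
    {"tx": 55, "ty": -125, "tz": 125, "rx": 0, "ry": 0, "rz": -0.06, "jaw": -1},
    {"tx": 65, "ty": -150, "tz": 125, "rx": 0, "ry": 0, "rz": -0.07, "jaw": -1},
    {"tx": 70, "ty": -162, "tz": 125, "rx": 0, "ry": 0, "rz": -0.07, "jaw": -1},
    {"tx": 70, "ty": -162, "tz": 125, "rx": 0, "ry": 0, "rz": -0.07, "jaw": -1},
    {"tx": 70, "ty": -162, "tz": 125, "rx": 0, "ry": 0, "rz": -0.07, "jaw": -1},
  ],
)

```text
time_s: 4.7
position: [0.5186, 0.0057, 0.2838]
tool_rot: [[0.084, 0.996, 0.001], [0.996, -0.084, 0.001], [0.001, 0.001, -1.0]]
ft_force: [0.4, 0.1, -3.0]
grip_width: 0.0133
```

```bash
python3 - <<'E'
from rig import env
import pickle;from h import *
d={n:env.get_image(n) for n in("scene","top","wrist")};pickle.dump(d,open("cam2.pkl","wb"))
o=env.observe();p=o["position"];print(o["time_s"],p,o["ft_force"],o["tool_rot"])
R=(.6135,-.063,-.085);yaw=np.arctan2(-o["tool_rot"][0,0]*1.,1)
hp=hold_pts(p[0],p[1],-np.arctan2(o["tool_rot"][0,0],o["tool_rot"][1,0]))+[0,0,p[2]-.1592]
pts=np.r_[rail_pts(*R),hp]
zoom(d["wrist"],0,0,640,400,1.25,"pics/w3.png",pts)
zoom(d["scene"],240,50,320,200,2.5,"pics/s3.png",pts)
zoom(d["top"],280,80,200,120,4,"pics/t3.png",pts)
E
```

```text
4.85 [0.51860659 0.00603997 0.28430761] [ 0.01296034  0.01532042 -2.68940394] [[ 8.31700067e-02  9.96533627e-01  1.86568430e-03]
 [ 9.96535316e-01 -8.31704920e-02  1.83904361e-04]
 [ 3.38436761e-04  1.84392497e-03 -9.99998243e-01]]
```

View pics/w3.png

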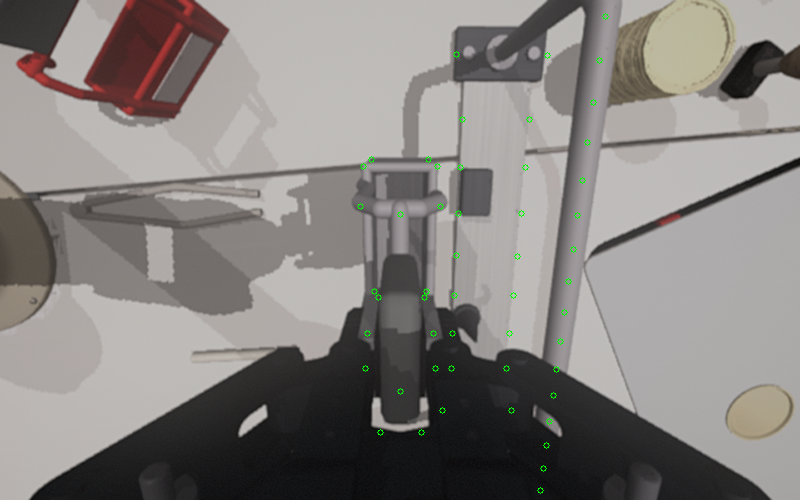

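View pics/s3.png

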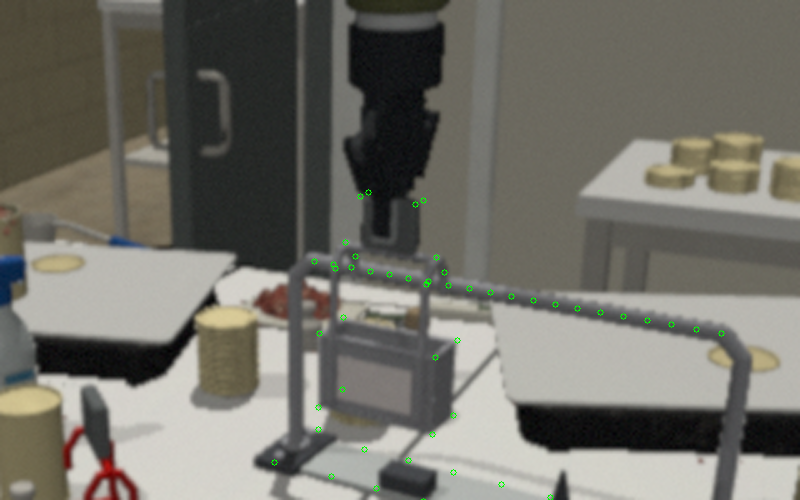

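View pics/t3.png

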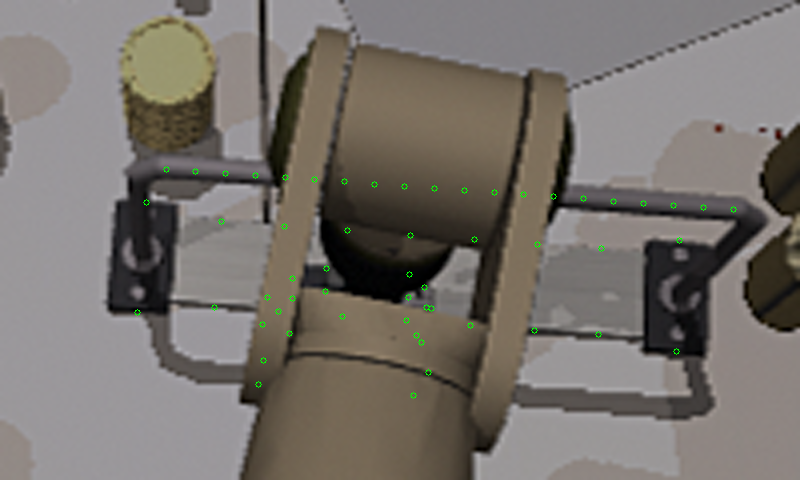

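The model overlays on the rail and holder agree within about 2 mm in both the wrist and scene views. I'll carry the holder over the rail, 100 mm along the rail's x.

>>> apply_moves(
  plan=[
    {"tx": 25, "ty": -2, "tz": 0, "rx": 0, "ry": 0, "rz": 0, "jaw": -1},
    {"tx": 50, "ty": -4, "tz": 0, "rx": 0, "ry": 0, "rz": 0, "jaw": -1},
    {"tx": 75, "ty": -6.5, "tz": 0, "rx": 0, "ry": 0, "rz": 0, "jaw": -1},
    {"tx": 95, "ty": -8, "tz": 0, "rx": 0, "ry": 0, "rz": 0, "jaw": -1},
    {"tx": 100, "ty": -8.5, "tz": 0, "rx": 0, "ry": 0, "rz": 0, "jaw": -1},
    {"tx": 100, "ty": -8.5, "tz": 0, "rx": 0, "ry": 0, "rz": 0, "jaw": -1},
  ],
)

```text
time_s: 5.45
position: [0.6186, -0.0017, 0.2838]
tool_rot: [[0.082, 0.997, 0.001], [0.997, -0.082, 0.0], [0.001, 0.001, -1.0]]
ft_force: [0.1, 0.2, -2.5]
grip_width: 0.0135
```

```bash
cat > look.py <<'E'
import sys
from rig import env
import pickle;from h import *
k=sys.argv[1]
d={n:env.get_image(n) for n in("scene","wrist")};pickle.dump(d,open(f"cam{k}.pkl","wb"))
o=env.observe();p=o["position"];R=(.6135,-.063,-.085);c,s=np.cos(R[2]),np.sin(R[2])
dx,dy=p[0]-R[0],p[1]-R[1]
yaw=-np.arctan2(o["tool_rot"][0,0],o["tool_rot"][1,0])
print(o["time_s"],p,o["ft_force"].round(1),"rail frame x,y",round(c*dx+s*dy,4),round(-s*dx+c*dy,4),"seat z rel",round(p[2]-.0272-.215,4),"yaw",yaw.round(4),o["grip_width"])
hp=hold_pts(p[0],p[1],yaw)+[0,0,p[2]-.1592]
pts=np.r_[rail_pts(*R),hp]
zoom(d["wrist"],0,0,640,400,1.25,f"pics/w{k}.png",pts)
zoom(d["scene"],300,90,200,150,4,f"pics/s{k}.png")
E
python3 look.py 4
```

```text
5.55 [ 0.61789778 -0.00186912  0.28446154] [-0.3 -0.2 -4.4] rail frame x,y -0.0008 0.0613 seat z rel 0.0423 yaw -0.0826 0.013741365159029604
```

View pics/w4.png

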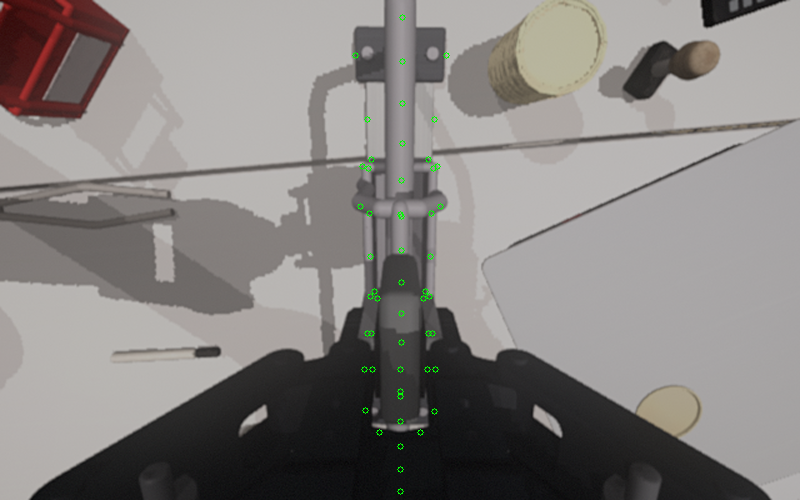

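View pics/s4.png

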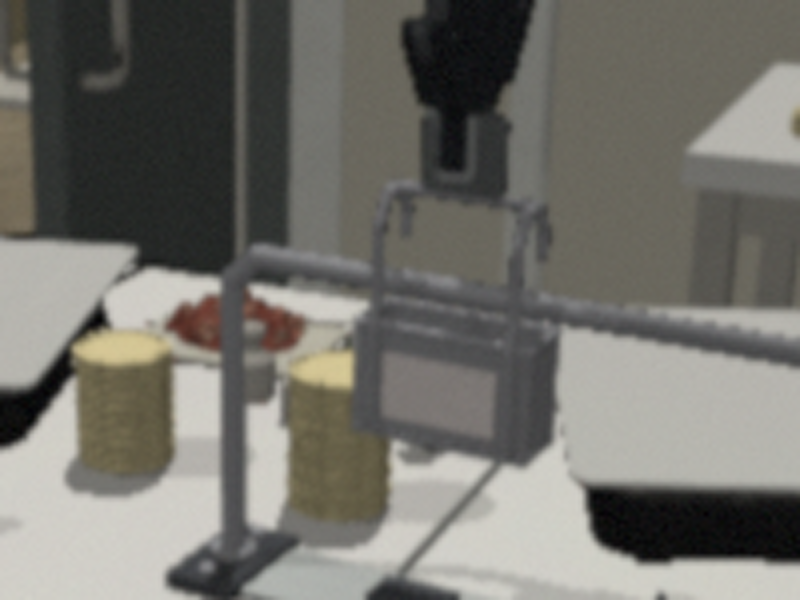

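The rail runs along column 400, midway between the hooks (355 to 445), and passes behind the posts below the hook tips. Next I lower it.

>>> apply_moves(
  plan=[
    {"tx": 0, "ty": 0, "tz": -12, "rx": 0, "ry": 0, "rz": 0, "jaw": -1},
    {"tx": 0, "ty": 0, "tz": -24, "rx": 0, "ry": 0, "rz": 0, "jaw": -1},
    {"tx": 0, "ty": 0, "tz": -33, "rx": 0, "ry": 0, "rz": 0, "jaw": -1},
    {"tx": 0, "ty": 0, "tz": -38, "rx": 0, "ry": 0, "rz": 0, "jaw": -1},
    {"tx": 0, "ty": 0, "tz": -40, "rx": 0, "ry": 0, "rz": 0, "jaw": -1},
    {"tx": 0, "ty": 0, "tz": -40, "rx": 0, "ry": 0, "rz": 0, "jaw": -1},
  ],
)

```text
time_s: 6.15
position: [0.6179, -0.0018, 0.2447]
tool_rot: [[0.082, 0.997, 0.002], [0.997, -0.082, 0.0], [0.0, 0.002, -1.0]]
ft_force: [0.3, -0.2, -3.5]
grip_width: 0.0133
```

```bash
python3 look.py 5
```

```text
6.25 [ 0.61804822 -0.00192195  0.24499492] [-0.  -0.5 -3.8] rail frame x,y -0.0007 0.0612 seat z rel 0.0028 yaw -0.0826 0.01319219582134145
```

View pics/s5.png

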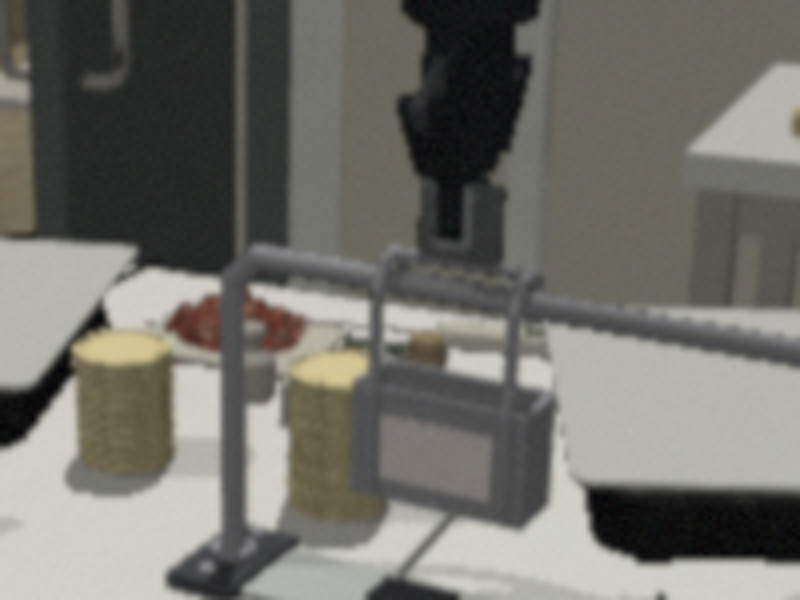

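View pics/w5.png

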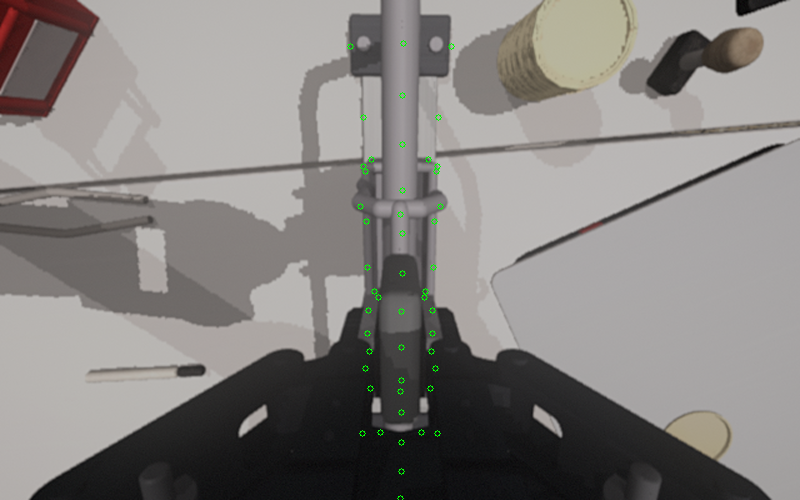

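The hooks are over the rail and not yet in contact. Next I measure the cone tip precisely.

```bash
python3 - <<'E'
import pickle;from h import *
a=pickle.load(open("cam1.pkl","rb"));b=pickle.load(open("cam2.pkl","rb"));c=pickle.load(open("cam5.pkl","rb"))
R=(.6135,-.063,-.085)
cone=lambda y:T2(*R,[(-.018,y,.068)]+[(-.018+.017*np.cos(t),y+.017*np.sin(t),.008) for t in np.linspace(0,6.28,13)])
for yy in (-.07,-.08): print(yy,proj(a["scene"],cone(yy))[0],proj(a["top"],cone(yy))[0])
zoom(a["scene"],440,220,50,60,8,"pics/c1.png",cone(-.075))
zoom(a["top"],385,135,60,40,8,"pics/c2.png",cone(-.075))
zoom(a["wrist"],370,300,70,60,8,"pics/c3.png",cone(-.075))
ims=[cv2.imread(f"pics/c{i}.png") for i in(1,2,3)]
W=np.zeros((480,1460,3),np.uint8)
x=0
for i in ims: W[:i.shape[0],x:x+i.shape[1]]=i;x+=i.shape[1]+10
cv2.imwrite("pics/c.png",cv2.resize(W,(800,263)))
cv2.imwrite("pics/c1b.png",ims[0])
E
```

```text
-0.07 [462.11476955 236.79458526] [407.33762801 150.68562795]
-0.08 [466.44942711 237.85723341] [410.67584612 150.92642862]
```

View pics/c.png

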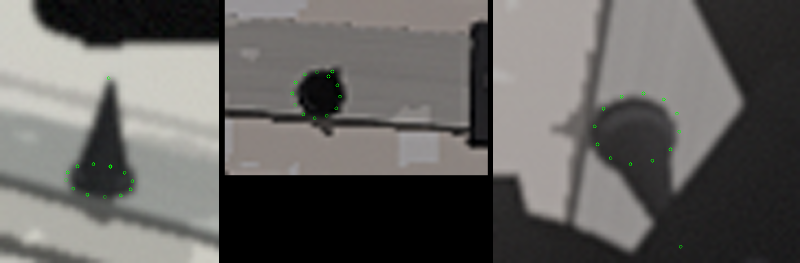

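View pics/c1b.png

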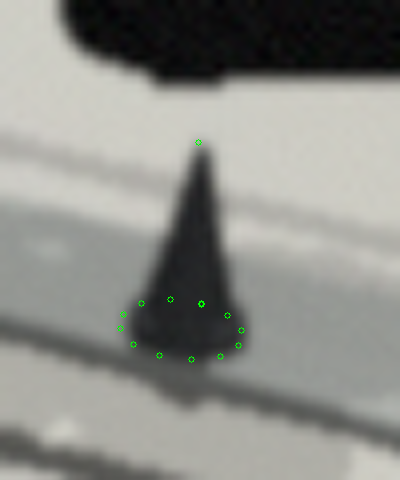

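Cone tip fits at rail-frame y ≈ -0.0765. The slide is about 138 mm.

>>> apply_moves(
  plan=[
    {"tx": 0, "ty": 0, "tz": -1, "rx": 0, "ry": 0, "rz": -0.002, "jaw": -1},
    {"tx": 0, "ty": 0, "tz": -1, "rx": 0, "ry": 0, "rz": -0.002, "jaw": -1},
    {"tx": -0.6, "ty": -15, "tz": -1, "rx": 0, "ry": 0, "rz": -0.002, "jaw": -1},
    {"tx": -1.9, "ty": -30, "tz": -1, "rx": 0, "ry": 0, "rz": -0.002, "jaw": -1},
    {"tx": -3.1, "ty": -45, "tz": -1, "rx": 0, "ry": 0, "rz": -0.002, "jaw": -1},
    {"tx": -4.4, "ty": -60, "tz": -1, "rx": 0, "ry": 0, "rz": -0.002, "jaw": -1},
    {"tx": -5.7, "ty": -75, "tz": -1, "rx": 0, "ry": 0, "rz": -0.002, "jaw": -1},
    {"tx": -7, "ty": -90, "tz": -1, "rx": 0, "ry": 0, "rz": -0.002, "jaw": -1},
    {"tx": -8.2, "ty": -105, "tz": -1, "rx": 0, "ry": 0, "rz": -0.002, "jaw": -1},
    {"tx": -9.5, "ty": -120, "tz": -1, "rx": 0, "ry": 0, "rz": -0.002, "jaw": -1},
    {"tx": -10.6, "ty": -132, "tz": -1, "rx": 0, "ry": 0, "rz": -0.002, "jaw": -1},
    {"tx": -11, "ty": -137, "tz": -1, "rx": 0, "ry": 0, "rz": -0.002, "jaw": -1},
  ],
)

```text
time_s: 7.45
position: [0.6069, -0.1403, 0.2439]
tool_rot: [[0.086, 0.996, 0.002], [0.996, -0.086, -0.0], [0.0, 0.002, -1.0]]
ft_force: [-0.6, -0.4, -4.3]
grip_width: 0.0134
```

```bash
sed -i 's/300,90,200,150,4/380,90,200,150,4/' look.py; python3 look.py 6
```

```text
7.55 [ 0.60696439 -0.13952729  0.2439009 ] [ 0.8 -0.4 -4.4] rail frame x,y -0.0 -0.0768 seat z rel 0.0017 yaw -0.0854 0.013375396858218393
```

View pics/s6.png

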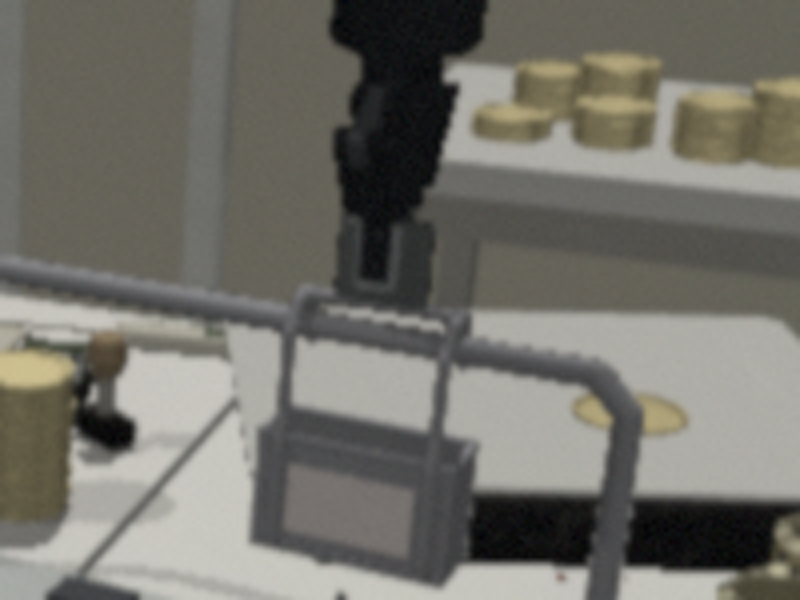

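View pics/w6.png

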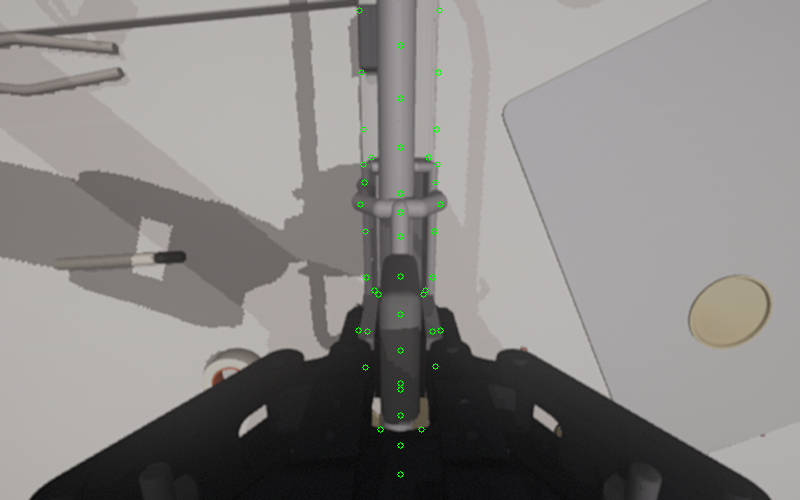

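```bash
python3 - <<'E'
import pickle;from h import *
d=pickle.load(open("cam6.pkl","rb"))["scene"]
R=(.6135,-.063,-.085);z0=.0017+.215-.132
for y in(-.0768,-.0735,-.08):
    P=T2(*R,[(-.022,y+.055,z0),(-.022,y-.055,z0),(-.022,y+.055,z0+.07),(-.018,-.0765,.068),(-.018,y,.068)])
    q=(proj(d,P)-[380,90]+.5)*4; print(y,q.round(0).tolist())
E
```

```text
-0.0768 [[248.0, 546.0], [441.0, 592.0], [256.0, 432.0], [342.0, 592.0], [342.0, 592.0]]
-0.0735 [[243.0, 544.0], [435.0, 590.0], [251.0, 431.0], [342.0, 592.0], [337.0, 591.0]]
-0.08 [[254.0, 547.0], [447.0, 593.0], [262.0, 433.0], [342.0, 592.0], [348.0, 593.0]]
```

The holder's middle comes out at about y -0.078 against the cone at -0.0765, which is aligned. I'll seat it next.

>>> apply_moves(
  plan=[
    {"tx": 0, "ty": 0, "tz": -1, "rx": 0, "ry": 0, "rz": 0, "jaw": -1},
    {"tx": 0, "ty": 0.5, "tz": -2, "rx": 0, "ry": 0, "rz": 0, "jaw": -1},
    {"tx": 0, "ty": 0.5, "tz": -2, "rx": 0, "ry": 0, "rz": 0, "jaw": -1},
    {"tx": 0, "ty": 0.5, "tz": -2, "rx": 0, "ry": 0, "rz": 0, "jaw": -1},
  ],
)

```text
time_s: 7.95
position: [0.607, -0.1386, 0.2419]
tool_rot: [[0.085, 0.996, 0.002], [0.996, -0.085, 0.0], [0.001, 0.002, -1.0]]
ft_force: [-0.5, 0.0, -2.9]
grip_width: 0.0138
```

>>> apply_moves(
  plan=[
    {"tx": 0, "ty": 0, "tz": -1, "rx": 0, "ry": 0, "rz": 0, "jaw": -1},
    {"tx": 0, "ty": 0, "tz": -1, "rx": 0, "ry": 0, "rz": 0, "jaw": -1},
    {"tx": 0, "ty": 0, "tz": -1, "rx": 0, "ry": 0, "rz": 0, "jaw": -1},
  ],
)

```text
time_s: 8.25
position: [0.6069, -0.1385, 0.2411]
tool_rot: [[0.085, 0.996, 0.002], [0.996, -0.085, 0.0], [0.001, 0.002, -1.0]]
ft_force: [-1.7, 0.9, -1.0]
grip_width: 0.0136
```

Contact is starting, since the load on the wrist has dropped from about 4 N to 1 N. I'll release gently.

>>> apply_moves(
  plan=[
    {"tx": 0, "ty": 0, "tz": -0.5, "rx": 0, "ry": 0, "rz": 0, "jaw": -1},
    {"tx": 0, "ty": 0, "tz": -0.5, "rx": 0, "ry": 0, "rz": 0, "jaw": -0.6},
    {"tx": 0, "ty": 0, "tz": -0.5, "rx": 0, "ry": 0, "rz": 0, "jaw": -0.5},
    {"tx": 0, "ty": 0, "tz": -0.5, "rx": 0, "ry": 0, "rz": 0, "jaw": -0.4},
    {"tx": 0, "ty": 0, "tz": -0.5, "rx": 0, "ry": 0, "rz": 0, "jaw": -0.2},
    {"tx": 0, "ty": 0, "tz": -0.5, "rx": 0, "ry": 0, "rz": 0, "jaw": -0.2},
    {"tx": 0, "ty": 0, "tz": -0.5, "rx": 0, "ry": 0, "rz": 0, "jaw": -0.2},
  ],
)

```text
time_s: 8.95
position: [0.607, -0.1385, 0.2406]
tool_rot: [[0.085, 0.996, 0.002], [0.996, -0.085, 0.0], [0.001, 0.002, -1.0]]
ft_force: [0.1, -0.6, -0.1]
grip_width: 0.0343
```

```bash
python3 look.py 7
```

```text
9.05 [ 0.60692226 -0.13853319  0.24063341] [-0.5  0.6  1. ] rail frame x,y -0.0001 -0.0758 seat z rel -0.0016 yaw -0.0848 0.034030564309700834
```

View pics/w7.png

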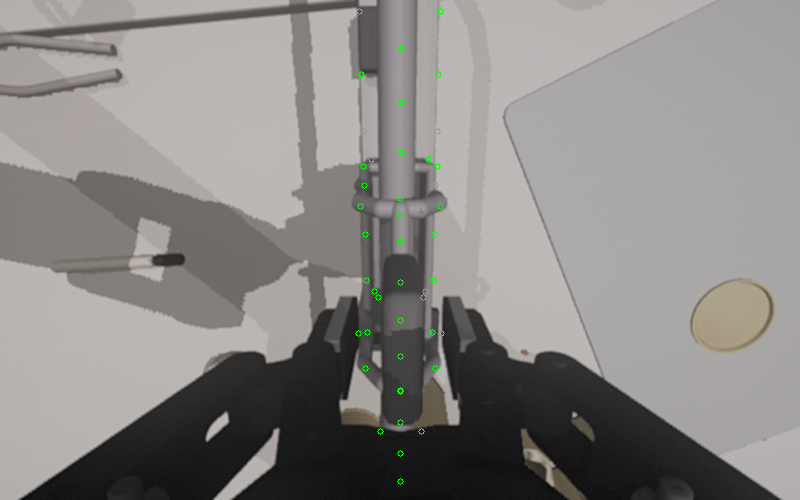

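View pics/s7.png

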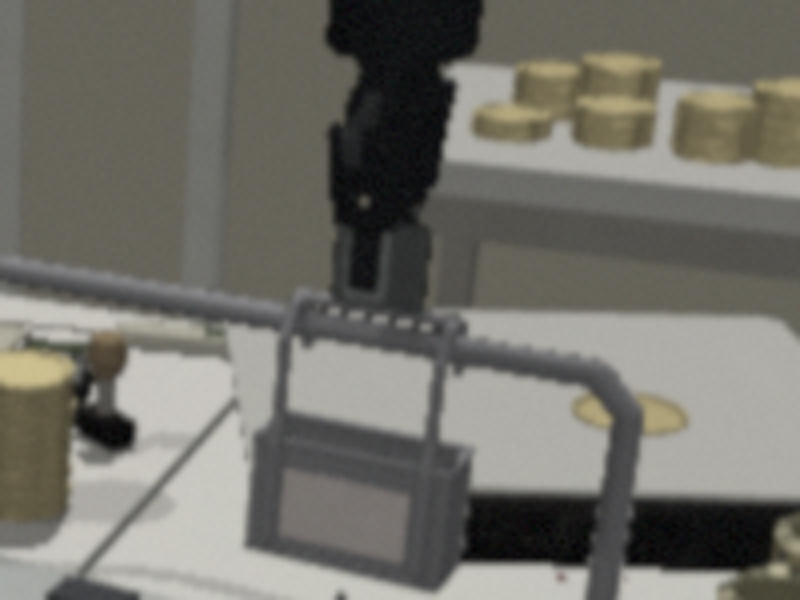

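Released and hanging freely between the pads, with the plate at column 400 and gaps on both sides. Now I'll retreat straight up.

>>> apply_moves(
  plan=[
    {"tx": 0, "ty": 0, "tz": 8, "rx": 0, "ry": 0, "rz": 0, "jaw": 0.1},
    {"tx": 0, "ty": 0, "tz": 25, "rx": 0, "ry": 0, "rz": 0, "jaw": 0.1},
    {"tx": 0, "ty": 0, "tz": 50, "rx": 0, "ry": 0, "rz": 0, "jaw": 0.1},
    {"tx": 0, "ty": 0, "tz": 85, "rx": 0, "ry": 0, "rz": 0, "jaw": 0.1},
    {"tx": 0, "ty": 0, "tz": 120, "rx": 0, "ry": 0, "rz": 0, "jaw": 0.1},
    {"tx": -40, "ty": 0, "tz": 130, "rx": 0, "ry": 0, "rz": 0, "jaw": 0.1},
    {"tx": -80, "ty": 0, "tz": 130, "rx": 0, "ry": 0, "rz": 0, "jaw": 0.1},
    {"tx": -120, "ty": 0, "tz": 130, "rx": 0, "ry": 0, "rz": 0, "jaw": 0.1},
    {"tx": -150, "ty": 0, "tz": 130, "rx": 0, "ry": 0, "rz": 0, "jaw": 0.1},
    {"tx": -150, "ty": 0, "tz": 130, "rx": 0, "ry": 0, "rz": 0, "jaw": 0.1},
    {"tx": -150, "ty": 0, "tz": 130, "rx": 0, "ry": 0, "rz": 0, "jaw": 0.1},
  ],
)

```text
time_s: 10.15
position: [0.4568, -0.1386, 0.3716]
tool_rot: [[0.085, 0.996, 0.004], [0.996, -0.085, -0.001], [-0.0, 0.004, -1.0]]
ft_force: [-0.0, 0.6, -0.3]
grip_width: 0.047
```

```bash
python3 - <<'E'
from rig import env
from h import *
import pickle
d={n:env.get_image(n) for n in("scene","wrist","top")};pickle.dump(d,open("cam8.pkl","wb"))
o=env.observe();print(o["time_s"],o["position"])
R=(.6135,-.063,-.085);P=T2(*R,[(0,-.0765,0)])[0]
hp=hold_pts(P[0],P[1],R[2])+[0,0,.083]
cone=T2(*R,[(-.018,-.0765,.068)])
zoom(d["scene"],380,90,200,150,4,"pics/s8.png",np.r_[hp,cone])
zoom(d["wrist"],0,0,640,400,1.25,"pics/w8.png",np.r_[hp,cone,rail_pts(*R)])
zoom(d["top"],200,80,270,200,2.9,"pics/t8.png")
E
```

```text
10.3 [ 0.45769684 -0.13863487  0.37043143]
```

View pics/s8.png

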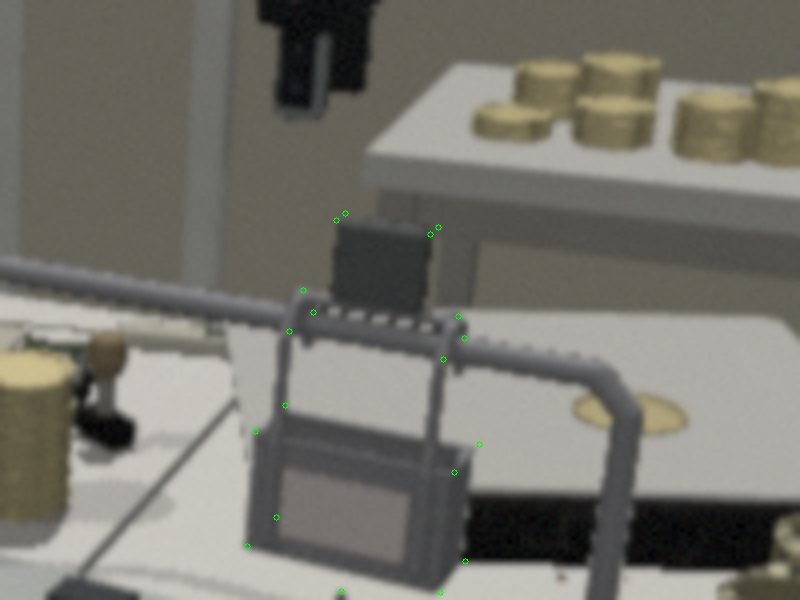

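View pics/w8.png

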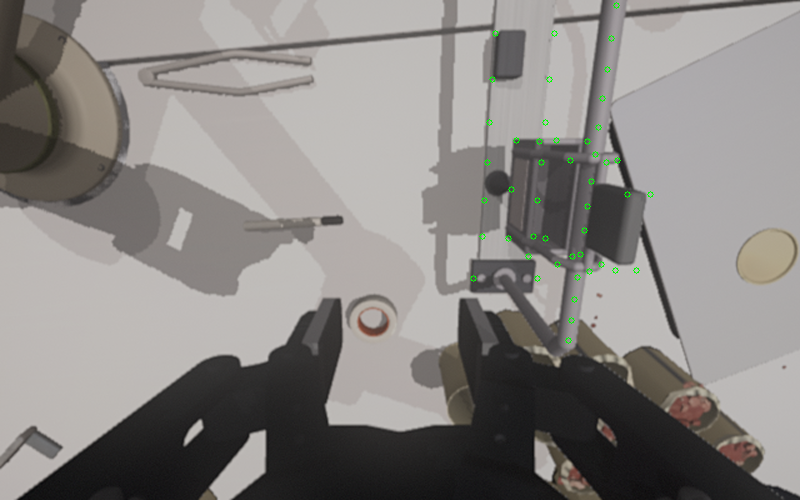

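View pics/t8.png

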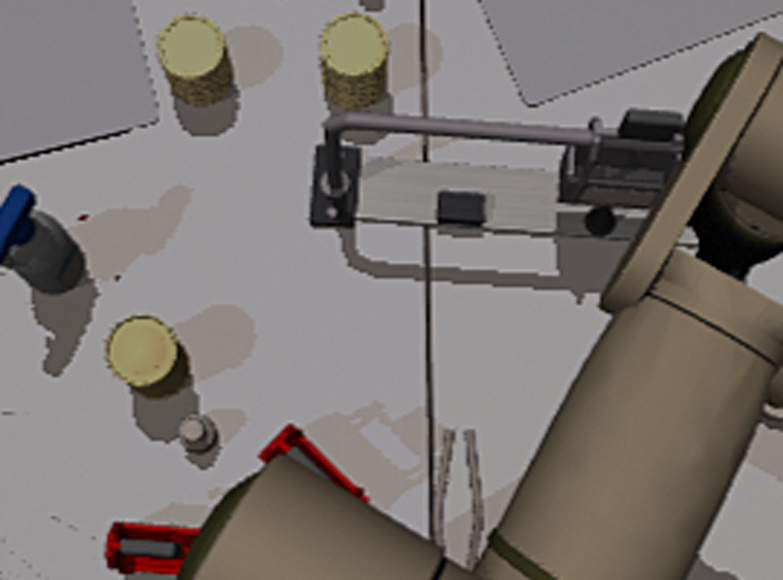

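```bash
python3 - <<'E'
from h import *
import pickle
d=pickle.load(open("cam8.pkl","rb"))
R=(.6135,-.063,-.085);P=T2(*R,[(0,-.0765,0)])[0]
hp=hold_pts(P[0],P[1],R[2])+[0,0,.083]
cone=T2(*R,[(-.018,-.0765,.068)]+[(-.018+.017*np.cos(t),-.0765+.017*np.sin(t),.008) for t in np.linspace(0,6.28,13)])
zoom(d["top"],370,95,80,60,8,"pics/t9.png",np.r_[hp,cone])
zoom(d["wrist"],370,90,170,140,4.5,"pics/w9.png",np.r_[hp,cone])
E
```

```text
(no output)
```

View pics/t9.png

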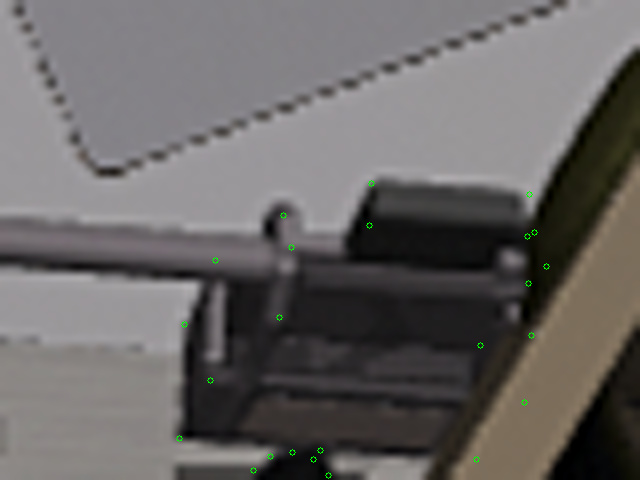

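View pics/w9.png

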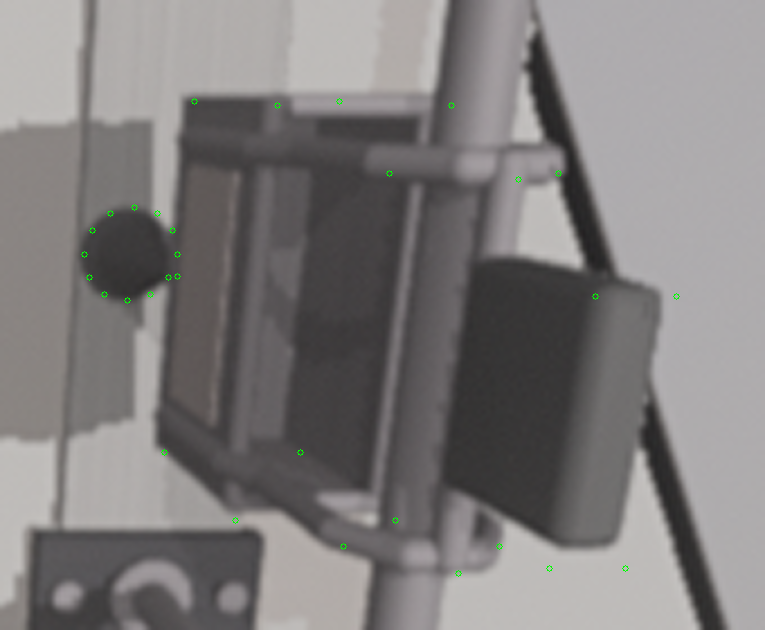

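The holder is within about 3 mm of the cone along the rail in all three views. The can (250,201) and weight (269,229) are where they started. I'll let it settle briefly, compare frames for swinging, and hand in.

>>> apply_moves(
  plan=[
    {"tx": 0, "ty": 0, "tz": 0, "rx": 0, "ry": 0, "rz": 0, "jaw": 0.1},
    {"tx": 0, "ty": 0, "tz": 0, "rx": 0, "ry": 0, "rz": 0, "jaw": 0.1},
    {"tx": 0, "ty": 0, "tz": 0, "rx": 0, "ry": 0, "rz": 0, "jaw": 0.1},
    {"tx": 0, "ty": 0, "tz": 0, "rx": 0, "ry": 0, "rz": 0, "jaw": 0.1},
    {"tx": 0, "ty": 0, "tz": 0, "rx": 0, "ry": 0, "rz": 0, "jaw": 0.1},
    {"tx": 0, "ty": 0, "tz": 0, "rx": 0, "ry": 0, "rz": 0, "jaw": 0.1},
    {"tx": 0, "ty": 0, "tz": 0, "rx": 0, "ry": 0, "rz": 0, "jaw": 0.1},
    {"tx": 0, "ty": 0, "tz": 0, "rx": 0, "ry": 0, "rz": 0, "jaw": 0.1},
    {"tx": 0, "ty": 0, "tz": 0, "rx": 0, "ry": 0, "rz": 0, "jaw": 0.1},
    {"tx": 0, "ty": 0, "tz": 0, "rx": 0, "ry": 0, "rz": 0, "jaw": 0.1},
  ],
)

```text
time_s: 11.3
position: [0.4577, -0.1386, 0.3705]
tool_rot: [[0.084, 0.996, 0.002], [0.996, -0.084, 0.001], [0.001, 0.002, -1.0]]
ft_force: [0.9, 0.5, 0.3]
grip_width: 0.0466
```

```bash
python3 - <<'E'
from rig import env
import pickle,cv2,numpy as np
a=pickle.load(open("cam8.pkl","rb"))["scene"]["image"][140:240,435:505].astype(float)
f=[env.get_image("scene")["image"][140:240,435:505].astype(float) for _ in range(4)]
for g in f: print(np.abs(g-a).mean(), cv2.phaseCorrelate(a.mean(2),g.mean(2)))
print(env.observe()["time_s"]); print(env.close_job())
E
```

```text
1.1847142857142856 ((-0.03615077337322958, 0.04840695866557354), 1.0108097471141484)
1.1901904761904762 ((-0.05874417015069611, -0.013109439112248822), 1.0085426394440558)
1.203857142857143 ((-0.04107765987832579, -0.013947647010255082), 1.0122041339858123)
1.1802857142857144 ((-0.023640304745271123, 0.015463620003657752), 1.0129179930518817)
11.5
the job is handed in; nothing more can be done
None
```

I hooked the steel holder onto the rail at the flat-block end, slid it about 138 mm along the rail to the pointed stud, set it down on the rail and let go. The arm then moved clear, and I handed the job in at about 11.5 s. No verdict was reported.

**At rest:** the holder shifted by less than 0.06 px between scene images taken over about 1.2 s.

**Position along the rail:** the cameras disagree slightly. Just before release, the scene view put the holder's middle within about 1.5 mm of the stud. The final wrist and top views put it about 2–4 mm off, towards the flat-block end. Both are inside the 12 mm limit.

**Tilt:** I estimated a possible tilt of about 0.02 rad from a 3 mm offset of the plate in the wrist view, against a limit of 0.15 rad.

**Other objects:** the can and the check weight stayed within about 1 px of their starting places in the top view.

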